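# Open the label printer for a new roll

### The arm

A 6-joint arm with a two-finger parallel gripper is mounted at the origin on the work surface. World frame = base frame: x ahead of the robot, y to its left, z up, the work surface at z = 0. Lengths are in m, angles in rad, forces in N, time in s.
With the tool pointing down it reaches from about 0.275 to 1 m from the base axis. Payload 8.4 kg.
Tool frame: the origin (TCP) lies on the centre line of the jaws, within the pads' length; the fingertips stand 17 mm ahead of it and the grasp point (between the pads) lies 2 mm behind it (bot.tcp_to_tips is the z of the fingertips in the tool frame, in m); z points along the fingers, y is the line along which they close (so a half turn about z gives the same grasp; the last joint's range is limited). The gripper opens to 85 mm and grips with 20 to 120 N. Pads are 22 mm wide; open, the fingers measure 114 mm over their backs; the gripper's body (76 mm by 85 mm) begins 54 mm behind the grasp point. The pads swing forward as they close: fully open they stand 13 mm farther back than shut.
Start: joints at [1.107, 0.353, 1.633, -0, 1.155, -0.002], TCP at [0.278, 0.56, 0.248] pointing down, gripper open.
Joint ranges: [-2.63, 2.63], [-0.92, 2.1], [0.06, 2.66], [-1.3, 4.44], [0, 2.69], [-3.02, 3.02]. Speed limits (rad/s): [2.22, 2.22, 2.79, 3.14, 3.14, 3.14].

### API

Orientations are given as a unit quaternion [x, y, z, w].
In Python, from workcell import bot, hand, kinematics, get_obs, vision, hand_in gives the robot as it stands. The module is installed in compiled form; this text tells all that it offers. Calls block until the motion is done:
- bot.reach(position, orientation): joint-space move of the TCP to a pose.
- bot.servo_line(position, ori=None, velocity=0.15): straight line of the TCP; ori=None keeps the orientation; velocity is the mean speed in m/s.
- bot.goto_joints(angles): joint-space move.
- hand.move_gripper(opening, strength=None): finger opening in m; strength is the grip in N (None keeps the last); returns when the fingers have stopped.
- bot.dwell(seconds).
- kinematics.solve_ik(position, orientation): joint angles nearest the present ones, or None.
- get_obs(): the state.
- vision.read_camera(name): name is "scene" or "top"; returns a dict with "frame" (400x640x3 uint8, red, green, blue), "intrinsics" (3x3 intrinsics, pixels), "dist" ([k1, k2, p1, p2, k3] as OpenCV has them; the pictures are not rectified), "view" (4x4, takes a point from world to camera coordinates). Camera axes: x right, y down, z forward; pixel columns grow to the right and rows downward; lengths in m; the calibration is good to about 2 mm. A picture is of the moment at which its call begins. There is no depth.
A pose or a line that the arm cannot do raises bot.IKError and nothing moves.
- hand_in(): hands the job in; it is judged then, once.
The state is a dict: "time_s": time; "joint_pos": joint angles; "joint_vel": joint speeds; "joint_efforts": joint torques, N m; "position": TCP position; "orientation": TCP orientation; "wrist_force": force on the tool from outside, world axes, zero at the start; "ft_torque": the same for the moment, N m; "gripper_width": finger opening in m; "grip_force": force on a finger pad.
Only numpy, scipy, OpenCV 4.12 (cv2) and the standard library are available. Lean on these libraries where they do the work, as an engineer would, in place of code of your own. Each camera call takes 0.05 s, during which the arm holds its last target. There are 200 camera calls.

### The job

The label printer on the desk has run out of labels. With the fingertips, press its green release tab so that the lid springs ajar, then gently push the lid up and back until it is fully open and stays open. Nothing is to be picked up: leave the printer and everything else on the desk standing where it is.

Things in the scene. Friction and masses are not known exactly. Their poses are not given: they have to be found in the camera images.
- printer: Light grey desktop label printer standing loose on rubber feet, 2.5 kg in all, 185 deep (x) x 130 wide (y) mm, 128 mm tall when closed. Origin: centre of its underside. Its x axis points from the front (with the tab) to the back (with the lid's hinge), y to the left seen from its front, z up. The rim of the lower case is 80 mm above the desk.
- tab_top (a point): Centre of the top face of the green release tab: a pad 30 mm deep (x) x 54 mm wide (y), in the middle of the printer's front edge, 86 mm in front of the printer's origin and 86 mm above the desk. It is pressed straight down from above. The lid's front wall, 24 mm high, begins 17 mm behind this point.
- printer_tab (a joint): Turn of the release tab, a spring-return rocker: 0 at rest, 0.21 rad fully pressed (the middle of its pad then 7 mm down, on a firm stop). It lets go of the lid at 0.14 rad (4.5 mm down). The force on the pad grows from 1.7 N at rest to 5.2 N fully pressed.
- printer_lid (a joint): Angle of the lid: 0 closed and latched, 1.80 rad fully open against its stop (leaning 13 degrees back past upright). When the tab is pressed a spring plunger lifts the lid at once to about 0.4 rad and holds it there. Beyond that the hinge is stiff: 1 to 2 N at the front edge moves it, below about 0.9 rad it sinks back to 0.4 when let go, from there to about 1.5 rad it stays where it is left, and beyond 1.6 rad it settles back against the stop.
- lid_lip (a point): Middle of the lid's lower front edge (130 mm wide), to get the fingertips under once ajar: then about 55 mm above the tab. Closed, it is 149 mm in front of the hinge line and 5.5 mm above it. Axes turn with the lid: -x from hinge to edge, -z out of its underside. Behind it: an 11 mm deep beam, in the middle a 30 mm wide, 6 mm thick catch bar (16 mm back, 1.5 mm lower), then the hollow lid.
- hinge (a point): Middle of the lid's hinge line, which runs along the printer's y axis, 80 mm behind the printer's origin and 80 mm above the desk; axes as the printer's.
- spare_roll: Bystander: a new white label roll standing on its flat side, 74 mm diameter, 58 mm tall, 0.2 kg. Origin: centre of its underside.
- stamp: Bystander: black and burgundy self-inking stamp, 60 x 44 mm, 80 mm tall. Origin: centre of its underside.
- stapler: Bystander: dark blue stapler, 150 x 36 mm, about 42 mm tall. Origin: centre of its underside; x along its length.
- pen_holder: Bystander: orange-brown wooden pen holder, 80 x 75 mm, 62 mm tall, with pens up to 150 mm. Origin: centre of its underside.
Things that resemble listed ones, but are neither listed nor needed, are in the scene too. What is shaped like the printer but orange, pink or turquoise is not meant.

How it is judged:
On the way, in this order (a step that is already met when the one before it is completed fails the run):
1. the fingers press the release tab down (value of joint printer_tab above 0.08 rad and contact force between the fingers and printer_tab above 0.5 N).
2. the lid has sprung ajar (value of joint printer_lid between 0.25 and 0.75 rad), for 0.1 s.
3. the lid is pushed fully open (value of joint printer_lid above 1.68 rad), for 0.2 s.
At the end, for the whole second after the job is handed in: The lid stands open at 1.68 rad or more (its stop is at 1.80), still; the tab has sprung back; the printer stands flat within 40 mm of where it was and the four bystanders within 25 mm of where they were (value of joint printer_lid above 1.68 rad and velocity of joint printer_lid between -0.1 and 0.1 rad/s and value of joint printer_tab below 0.05 rad and angle between printer's own z axis and vertical below 0.03 rad and distance of printer from where it was at the start of the episode below 0.04 m and linear speed of printer below 0.02 m/s and distance of each of spare_roll, stamp, stapler, pen_holder from where it was at the start of the episode below 0.025 m); the robot touches nothing.
It fails at once if the printer is lifted, tipped over 9 degrees or shoved more than 40 mm (angle between printer's own z axis and vertical above 0.15 rad or distance of printer from where it was at the start of the episode above 0.04 m).
It fails at once if the lid is gripped or forced: more than 25 N between fingers and lid (contact force between the fingers and printer_lid above 25 N).
It fails at once if a bystander is knocked, moved or lifted by more than 25 mm (distance of any of spare_roll, stamp, stapler, pen_holder from where it was at the start of the episode above 0.025 m).
It also fails if it takes over 46 s, if anything falls off the work surface, if the arm or the gripper's body presses on something with over 40 N, if the wrist force passes 120 N, or if a joint passes its speed limit or range.

## Working session

There is one attempt and no reset: what is moved stays moved. The work goes in short steps, each a Python script; the robot and the scene stay as the last script left them, time stands still between calls to the robot, and variables do not carry over. Pictures are saved under pics/ and viewed, at most 10 in all, crops included, and the job is handed in when it is done.

```bash
mkdir -p pics
python3 - <<'E'
from workcell import *
import cv2,numpy as np
for n in("scene","top"):
    r=vision.read_camera(n); cv2.imwrite(f"pics/{n}0.png",r["frame"][:,:,::-1])
    np.savez(f"{n}.npz",**{k:np.array(r[k]) for k in("frame","intrinsics","dist","view")})
    V=np.array(r["view"]); print(n,-V[:3,:3].T@V[:3,3],V[2,:3])
print(get_obs()["time_s"],bot.tcp_to_tips)
E
```

```text
scene [ 1.04510846 -0.32328421  0.94713516] [-0.49324299  0.30649705 -0.81410743]
top [0.41057196 0.01008298 1.22278461] [ 0.08783005 -0.02284718 -0.99587343]
0.1 0.017
```

View pics/scene0.png

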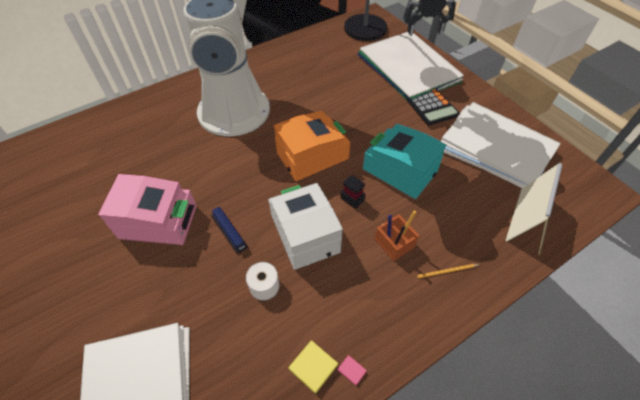

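View pics/top0.png

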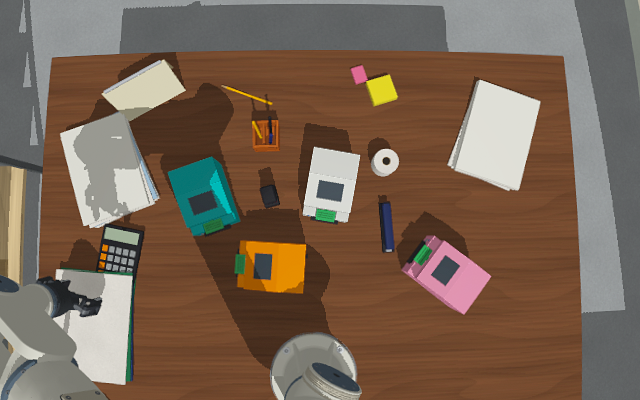

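The candidates are grey at top (331,185) / scene (305,222), turquoise at top (203,195), orange at top (272,266) and pink at top (447,275). The light grey one fits the description; the other three are decoys by colour. Its green tab is at top (325,215) and faces the robot. Next I'll measure it and confirm with a crop.

```bash
cat > h.py <<'E'
import cv2,numpy as np
def load(n): return dict(np.load(n+".npz"))
def ray(c,uv):
    p=cv2.undistortPoints(np.array(uv,float).reshape(-1,1,2),c["intrinsics"],c["dist"]).reshape(-1,2)
    R,t=c["view"][:3,:3],c["view"][:3,3]
    return -R.T@t,np.c_[p,np.ones(len(p))]@R
def plane(c,uv,z):
    o,d=ray(c,uv); return o+d*((z-o[2])/d[:,2])[:,None]
def tri(c1,u1,c2,u2):
    P=[]; q=[]
    for c,u in((c1,u1),(c2,u2)):
        P.append(c["view"][:3]); q.append(cv2.undistortPoints(np.array(u,float).reshape(-1,1,2),c["intrinsics"],c["dist"]).reshape(-1,2).T)
    X=cv2.triangulatePoints(P[0],P[1],q[0],q[1]); return (X[:3]/X[3]).T
def blob(m,box):
    k=np.zeros_like(m);x0,y0,x1,y1=box;k[y0:y1,x0:x1]=m[y0:y1,x0:x1]
    cs=cv2.findContours(k,cv2.RETR_EXTERNAL,cv2.CHAIN_APPROX_NONE)[0]
    return max(cs,key=cv2.contourArea)
def cen(ct):
    M=cv2.moments(ct); return [M["m10"]/M["m00"],M["m01"]/M["m00"]]
E
python3 - <<'E'
from h import *
T,S=load("top"),load("scene")
box={"top":(295,140,368,228),"scene":(262,178,345,272)}
C={}
for n,c in(("top",T),("scene",S)):
    f=c["frame"]; hsv=cv2.cvtColor(f,cv2.COLOR_RGB2HSV)
    g=cv2.inRange(hsv,(45,90,50),(85,255,255))
    w=cv2.inRange(hsv,(0,0,150),(179,50,255))
    k=blob(w,box[n]); m=np.zeros_like(w); cv2.drawContours(m,[k],-1,255,-1)
    d=cv2.inRange(hsv,(0,0,20),(179,110,125))&m
    x0,y0,x1,y1=box[n]
    cw=blob(cv2.erode(d,None)if 0 else d,box[n]); cg=blob(g,box[n])
    C[n]=dict(white=k,win=cw,tab=cg)
    print(n,{a:(np.round(cen(b),1).tolist(),cv2.contourArea(b)) for a,b in C[n].items()})
    for a,b in C[n].items(): print(a,np.round(cv2.boxPoints(cv2.minAreaRect(b)),1).tolist())
X=tri(T,cen(C["top"]["win"]),S,cen(C["scene"]["win"])); print("win 3d",X)
print("tab tri",tri(T,cen(C["top"]["tab"]),S,cen(C["scene"]["tab"])))
b=cv2.boxPoints(cv2.minAreaRect(C["top"]["tab"])); P=plane(T,b,.086); print("tab rect",P.round(4),P.mean(0))
b=cv2.boxPoints(cv2.minAreaRect(C["top"]["win"])); P=plane(T,b,.128); print("win rect",P.round(4),P.mean(0))
b=cv2.approxPolyDP(C["top"]["white"],4,True).reshape(-1,2); print("white",b.tolist(),plane(T,b,.12).round(3))
a=cv2.resize(T["frame"][130:240,280:380],None,fx=4,fy=4,interpolation=2);s=cv2.resize(S["frame"][165:275,250:350],None,fx=4,fy=4,interpolation=2)
cv2.imwrite("pics/crop.png",np.hstack([a,s])[:,:,::-1])
for n,uv,z in(("stamp",(269,197),.06),("roll",(386,161),.058),("stapler",(387,223),.04),("orange",(272,266),.1),("turq",(220,228),.086)): print(n,plane(T,[uv],z))
E
```

```text
top {'white': ([331.1, 182.2], 2940.5), 'win': ([329.8, 190.4], 398.5), 'tab': ([325.1, 215.2], 184.5)}
white [[301.3999938964844, 214.6999969482422], [313.29998779296875, 146.39999389648438], [360.1000061035156, 154.5], [348.20001220703125, 222.89999389648438]]
win [[315.70001220703125, 196.8000030517578], [318.79998779296875, 179.60000610351562], [343.6000061035156, 184.0], [340.6000061035156, 201.1999969482422]]
tab [[314.70001220703125, 218.89999389648438], [316.6000061035156, 207.60000610351562], [335.70001220703125, 210.8000030517578], [333.79998779296875, 222.10000610351562]]
scene {'white': ([303.2, 216.0], 2997.5), 'win': ([300.0, 203.0], 298.0), 'tab': ([290.2, 188.8], 39.5)}
white [[261.6000061035156, 202.1999969482422], [315.6000061035156, 175.1999969482422], [346.6000061035156, 237.1999969482422], [292.6000061035156, 264.20001220703125]]
win [[285.3999938964844, 201.1999969482422], [311.20001220703125, 192.60000610351562], [315.20001220703125, 204.60000610351562], [289.3999938964844, 213.1999969482422]]
tab [[280.5, 190.5], [299.3999938964844, 184.1999969482422], [300.29
[... 299 characters left out ...]
3 -0.03693426  0.086     ]
win rect [[ 0.5168 -0.0103  0.128 ]
 [ 0.5636 -0.0191  0.128 ]
 [ 0.5509 -0.0865  0.128 ]
 [ 0.5042 -0.0775  0.128 ]] [ 0.53388247 -0.04833086  0.128     ]
white [[314, 147], [303, 215], [314, 215], [319, 207], [336, 210], [335, 219], [347, 221], [359, 155]] [[ 0.656 -0.007  0.12 ]
 [ 0.468  0.025  0.12 ]
 [ 0.468 -0.005  0.12 ]
 [ 0.49  -0.019  0.12 ]
 [ 0.481 -0.065  0.12 ]
 [ 0.456 -0.062  0.12 ]
 [ 0.451 -0.095  0.12 ]
 [ 0.632 -0.131  0.12 ]]
stamp [[0.52409383 0.12251859 0.06      ]]
roll [[ 0.6266173  -0.21802908  0.058     ]]
stapler [[ 0.44629634 -0.21944656  0.04      ]]
orange [[0.33051411 0.11106034 0.1       ]]
turq [[0.43601772 0.25721727 0.086     ]]
```

View pics/crop.png

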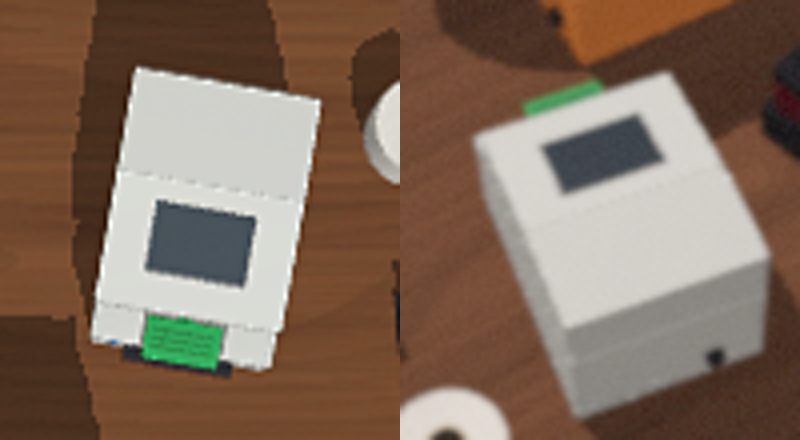

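The crop confirms it: light grey lid, green tab on the side facing the robot. The tab pad measures about 32 x 54 mm (should be 30 x 54). The triangulated window is 118 mm high, which fits a sloping lid. Yaw is about -10°. Next I'll plan the path and check IK before moving.

```bash
cat > plan.py <<'E'
import numpy as np
from scipy.spatial.transform import Rotation as Ro
YAW=-0.175; TAB=np.array([.4697,-.037,.086])
ex=np.array([np.cos(YAW),np.sin(YAW),0]); ey=np.array([-ex[1],ex[0],0]); ez=np.array([0,0,1.])
H=TAB+.166*ex-.006*ez
def ori(phi,s=1):           # finger direction: phi below horizontal, jaws along printer y
    d=np.cos(phi)*ex-np.sin(phi)*ez; y=s*ey
    return Ro.from_matrix(np.c_[np.cross(y,d),y,d]).as_quat()
def pose(tip,phi,s=1):      # TCP pose for fingertip centre
    d=np.cos(phi)*ex-np.sin(phi)*ez
    return tip-.017*d,ori(phi,s)
PH=np.radians(70)
def press(dz):              # lowest tip corner dz above the tab's top, 6 mm in front of its centre
    return pose(TAB-.006*ex+dz*ez+.011*(np.sin(PH)*ex+np.cos(PH)*ez),PH,S)
def lidpose(th,gap=0,ov=.02,phi=None):
    phi=phi or min(max(.785,th+.3),1.75)
    L=H+(-.149*np.cos(th)+.0055*np.sin(th))*ex+(.149*np.sin(th)+.0055*np.cos(th))*ez
    u=np.sin(phi)*ex+np.cos(phi)*ez; d=np.cos(phi)*ex-np.sin(phi)*ez
    return pose(L-(.011+gap)*u+ov*d,phi,S)
S=-1
E
python3 - <<'E'
from workcell import *
import plan,numpy as np
print(get_obs()["orientation"])
for s in(1,-1):
    plan.S=s
    for n,p in[("pre",plan.press(.1)),("press",plan.press(-.008)),("back",plan.lidpose(.4,.012,-.03))]+[(t,plan.lidpose(t)) for t in(.4,.8,1.2,1.5,1.75)]:
        q=kinematics.solve_ik(*p); print(s,n,p[0].round(3),None if q is None else np.round(q,2))
E
```

```text
[ 2.28853280e-01  9.73460728e-01 -6.04247496e-04 -1.48607604e-04]
1 pre [ 0.468 -0.037  0.206] [-0.05  0.01  2.22 -0.08  0.56 -1.39]
1 press [ 0.468 -0.037  0.098] [-0.05  0.23  2.32 -0.17  0.25 -1.29]
1 back [ 0.451 -0.034  0.16 ] [0.02 0.1  2.58 3.56 0.34 1.31]
1 0.4 [ 0.495 -0.041  0.133] [-0.01  0.25  2.52  3.43  0.42  1.42]
1 0.8 [ 0.527 -0.047  0.183] [-0.06  0.12  2.22 -0.16  0.34 -1.32]
1 1.2 [ 0.574 -0.056  0.217] [-0.1   0.28  1.82 -0.01  0.98 -1.49]
1 1.5 [ 0.617 -0.063  0.228] [-0.11  0.46  1.53  0.01  1.33 -1.51]
1 1.75 [ 0.653 -0.069  0.225] [-0.11  0.52  1.45  0.01  1.36 -1.51]
-1 pre [ 0.468 -0.037  0.206] [-0.05  0.01  2.22 -0.08  0.56  1.75]
-1 press [ 0.468 -0.037  0.098] [-0.05  0.23  2.32 -0.17  0.25  1.85]
-1 back [ 0.451 -0.034  0.16 ] [ 0.02  0.1   2.58  3.56  0.34 -1.83]
-1 0.4 [ 0.495 -0.041  0.133] [-0.01  0.25  2.52  3.43  0.42 -1.72]
-1 0.8 [ 0.527 -0.047  0.183] [-0.06  0.12  2.22 -0.16  0.34  1.82]
-1 1.2 [ 0.574 -0.056  0.217] [-0.1   0.28  1.82 -0.01  0.98  1.65]
-1 1.5 [ 0.617 -0.063  0.228] [-0.11  0.46  1.53  0.01  1.33  1.63]
-1 1.75 [ 0.653 -0.069  0.225] [-0.11  0.52  1.45  0.01  1.36  1.63]
```

Pitch 45° runs into a wrist singularity, so I'll keep the fingers at about 68–70° at first. I'm pressing the tab now, watching the force.

```bash
sed -i 's/max(.785,th+.3)/max(PH,th+.3)/' plan.py
python3 - <<'E'
from workcell import *
import plan,numpy as np,cv2
hand.move_gripper(0.0,20)
bot.reach(*plan.press(.1)); print([np.round(kinematics.solve_ik(*plan.lidpose(t,g)),2).tolist() for t,g in((.4,.012),(.4,0),(.8,0),(1.75,0))])
bot.servo_line(plan.press(.012)[0],velocity=.12)
f0=np.array(get_obs()["wrist_force"])
for dz in np.arange(.006,-.0111,-.0015):
    bot.servo_line(plan.press(dz)[0],velocity=.03)
    o=get_obs(); f=np.array(o["wrist_force"])-f0
    print(round(dz,4),f.round(2))
    if f[2]>8: break
r=vision.read_camera("scene"); a=r["frame"][150:290,240:370]
t=vision.read_camera("top"); b=t["frame"][120:260,270:400]
cv2.imwrite("pics/press.png",cv2.resize(np.hstack([a,b]),None,fx=3,fy=3)[:,:,::-1]); print(get_obs()["time_s"],get_obs()["joint_pos"])
E
```

```text
[[-0.06, 0.17, 2.27, -0.12, 0.36, 1.79], [-0.06, 0.18, 2.25, -0.11, 0.37, 1.78], [-0.07, 0.14, 2.14, -0.07, 0.52, 1.73], [-0.11, 0.52, 1.45, 0.01, 1.36, 1.63]]
0.006 [-0.13 -0.17 -0.32]
0.0045 [-0.86 -0.86 -0.23]
0.003 [-0.45 -1.16 -1.04]
0.0015 [ 0.07 -0.04  0.01]
0.0 [-0.27 -0.74 -0.4 ]
-0.0015 [-0.94 -0.19  0.59]
-0.003 [-2.48  0.51  2.23]
-0.0045 [-5.44 -0.22  3.04]
-0.006 [-4.78  0.45  4.5 ]
-0.0075 [-6.39  0.1   5.61]
-0.009 [-9.32  1.72 12.57]
6.9417 [-0.05249097  0.23562021  2.31685903 -0.17236928  0.24687653  1.8533467 ]
```

View pics/press.png

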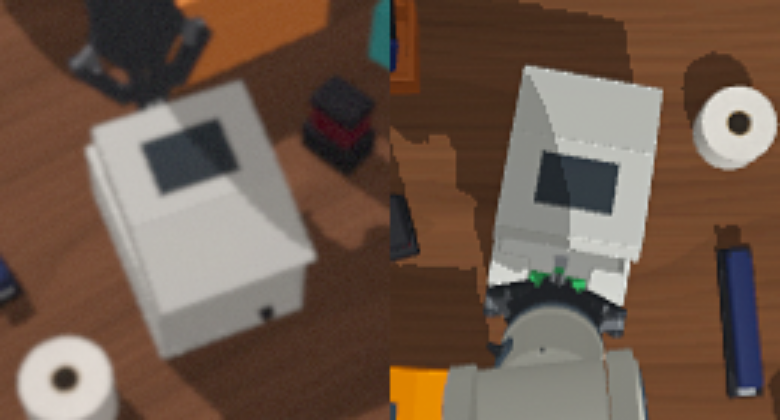

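The lid is ajar in both views: in the top crop its front edge has moved back, and the gap shows along its left side. I'll back off slightly, rise under the lip, then follow the arc while watching the force.

```bash
cat > run.py <<'E'
from workcell import *
import plan,numpy as np,cv2
def snap(name):
    r=vision.read_camera("scene"); t=vision.read_camera("top")
    cv2.imwrite(name,cv2.resize(np.hstack([r["frame"][130:290,230:370],t["frame"][110:270,260:400]]),None,fx=2.8,fy=2.8)[:,:,::-1])
def arc(a,b,step,lim,v=.06):
    for th in np.arange(a,b+1e-6,step):
        p,q=plan.lidpose(th); bot.servo_line(p,q,velocity=v)
        f=np.array(get_obs()["wrist_force"]); print(round(th,2),f.round(1))
        if np.linalg.norm(f)>lim: print("stop"); return False
    return True
E
python3 - <<'E'
from run import *
p=plan.press(-.007)[0]
bot.servo_line(p-.012*plan.ex+.012*plan.ez,velocity=.06)
print(np.round(get_obs()["wrist_force"],1))
p,q=plan.lidpose(.4,.012); bot.servo_line(p,q,velocity=.06); print(np.round(get_obs()["wrist_force"],1))
arc(.4,.8,.1,12); snap("pics/a.png"); print(get_obs()["time_s"])
E
```

```text
[-0.2  0.   0.6]
[ 0.1  0.2 -0.6]
0.4 [-1.2  0.4 -0.2]
0.5 [-0.2  0.3 -0.1]
0.6 [ 0.  -0.1 -0.8]
0.7 [-0.9 -0.5 -0.3]
0.8 [-0.1 -0.2 -0.9]
10.1333
```

View pics/a.png

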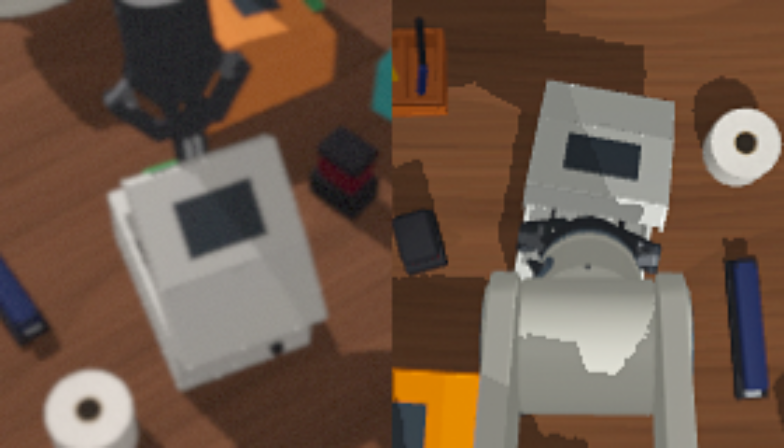

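The fingers are now under the lip: in the scene crop they disappear behind the lid edge at about (190,150), and the window is more foreshortened, so the lid has risen. The force stays low. Continuing the arc.

Run:
```python
from run import *
arc(.9,1.7,.1,12); snap("pics/b.png"); print(get_obs()["time_s"])
```

```text
0.9 [-0.8  0.9  0.1]
1.0 [-0.5 -0.2  0.2]
1.1 [-0.3  0.2  0.1]
1.2 [-0.6  0.7 -1. ]
1.3 [-0.5 -0.6  0.2]
1.4 [-0.7 -0.  -0.1]
1.5 [0.1 0.2 0.2]
1.6 [0.8 0.  0.3]
1.7 [-0.2 -0.3 -0.1]
13.8333
```

View pics/b.png

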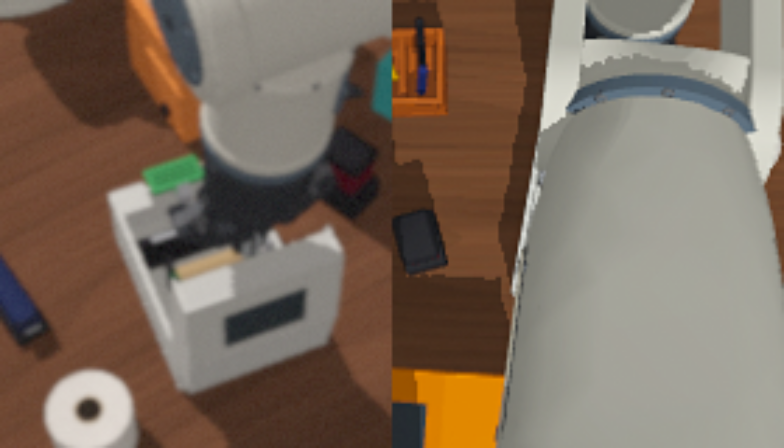

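The lid stands upright with its underside facing the robot, and the printer hasn't moved. I'll push the last bit, withdraw toward the robot, and check.

Run:
```python
from run import *
arc(1.74,1.82,.04,6,.03); bot.dwell(.3)
p=np.array(get_obs()["position"])
bot.servo_line(p-.06*plan.ex+.02*plan.ez,velocity=.1)
bot.servo_line(p-.14*plan.ex+.16*plan.ez,velocity=.15)
bot.reach([.2785,.40,.33],get_obs()["orientation"])
bot.dwell(.5)
snap("pics/c.png")
r=vision.read_camera("top"); np.savez("top2.npz",**{k:np.array(r[k]) for k in("frame","intrinsics","dist","view")})
from h import *
T0,T1=load("top"),load("top2")
for n,T in(("before",T0),("after",T1)):
    g=cv2.inRange(cv2.cvtColor(T["frame"],cv2.COLOR_RGB2HSV),(45,90,50),(85,255,255)); ct=blob(g,(295,190,368,232)); print(n,plane(T,[cen(ct)],.086),cv2.contourArea(ct))
print(get_obs()["time_s"])
```

```text
1.74 [-0.1  0.  -0.2]
1.78 [0.3 0.4 0.1]
1.82 [-7.2  2.4  7.1]
stop
before [[ 0.46887718 -0.03658194  0.086     ]] 184.5
after [[ 0.46952024 -0.03667973  0.086     ]] 190.5
19.7167
```

View pics/c.png

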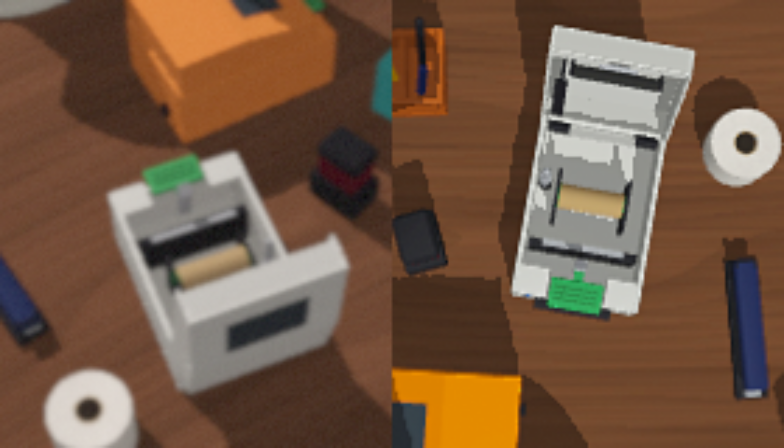

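The lid leans back fully open, the tab is up and has moved less than 1 mm, and the bystanders are where they were. The stop was felt at 1.82 rad (about 10 N). The arm is clear, so I'm handing in.

```bash
python3 -c "
from workcell import *
print(hand_in())"
```

```text
the job is handed in; nothing more can be done
None
```

The label printer's tab was pressed and its lid pushed fully open, where it stays; the printer and the four bystanders show no movement in the final pictures, and the job is handed in (no verdict was returned).

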